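# Swing the pegged paint tray round against its batten

## Robot

A 6-joint arm with a two-finger parallel gripper is mounted at the origin on the work surface. World frame = base frame: x ahead of the robot, y to its left, z up, the work surface at z = 0. Lengths are in m, angles in rad, forces in N, time in s.
With the tool pointing down it reaches from about 0.375 to 0.9 m from the base axis. Payload 3.1 kg.
Tool frame: the origin (TCP) lies midway between the tips of the shut fingers; the grasp point (between the pads) lies 19 mm behind it; z points along the fingers, x is the direction in which the jaws open and shut, and the axes are right-handed (so a half turn about z gives the same grasp; the last joint's range is limited). The gripper opens to 85 mm and grips with 20 to 120 N. Pads are 22 mm wide; open, the fingers measure 114 mm over their backs; the gripper's body (76 mm by 85 mm) begins 54 mm behind the grasp point. The pads swing forward as they close: fully open they stand 13 mm farther back than shut.
Start: joints at [1.062, 0.527, 1.433, -0, 1.181, -0.178], TCP at [0.202, 0.591, 0.231] pointing down, gripper open.
Joint ranges: [-3.08, 3.08], [-0.75, 2.2], [0.22, 2.44], [-1.43, 4.57], [0, 2.65], [-2.85, 2.85]. Speed limits (rad/s): [2.79, 2.79, 3.14, 3.14, 3.14, 3.14].

## Interface

Orientations are given as a unit quaternion [w, x, y, z].
In Python, from cell import read_state, viewer, ticket gives the robot as it stands. The module is installed in compiled form; this text tells all that it offers.
- The arm moves only by the tool move_arm, never from a script. Its argument "series" is a list of rows, each an object with "claw": the opening, from -1 (shut) to 1 (fully open), so that 0 is half open; "linear": the shift along the world's x, y, z in m, a list of three; "roll": the turn about the world's z in degrees. A call has 1 to 5 rows; each row is the pose to reach, as a shift and turn from the pose commanded when the call began; what a row does not reach only later rows make up. A row lasts 1/12 s, in which the tool goes at most 41.7 mm and 7.16 degrees, less where a joint would pass 70% of its speed; a pose out of reach is approached as far as the arm can. A call with a gripper value outside its range is refused whole. The fingers move at their own pace and stop on an object; "newtons" is the grip in N (left out, the last holds). Time passes only in rows, so rows that repeat a pose let the fingers close. It gives the time, the measured TCP pose, the force and the opening at its end, in the units of the state.
- read_state(): the state, without advancing time (a new reading comes with each control period).
- viewer.grab_frame(name): name is "side" or "top" or "wrist"; returns a dict with "pixels" (384x512x3 uint8, red, green, blue), "range_z" (384x512 float32, m along the optical axis (not along the pixel's ray), 0 where there is no reading), "camera_matrix" (3x3 intrinsics, pixels), "k1" (the pictures are not rectified: a ray, as slopes to the right and down, at radius r is drawn at 1 + k1 r^2 times it, then the intrinsics apply), "R" (3x3) and "t" (3): a world point X has camera coordinates R X + t; the wrist camera has in their place "T_tool_cam" (4x4, takes a point from camera to tool coordinates, whose origin is the TCP and whose axes are the tool frame's). Camera axes: x right, y down, z forward; pixel columns grow to the right and rows downward; lengths in m; the calibration is good to about 2 mm. A picture is of the moment at which its call begins: read the wrist's pose just before it.
- ticket.finish_job(): hands the job in, once; it reports no verdict.
The state is a dict: "time_s": time; "joint_pos": joint angles; "joint_velocities": joint speeds; "effort": joint torques, N m; "tool_pos": TCP position; "tcp_rot": TCP orientation; "contact_force": force on the tool from outside, world axes, zero at the start; "ft_torque": the same for the moment, N m; "grip_width": opening from 0.0 (shut) to 1.0 (fully open).
Only numpy, scipy, OpenCV 4.12 (cv2) and the standard library are available. Lean on these libraries where they do the work, as an engineer would, in place of code of your own. Each camera call takes 0.05 s, during which the arm holds its last target. There are 200 camera calls.

## Task

The large plywood tray of paint tubs, pegged to the bench by one corner, juts out across the work space. Swing it a quarter turn about its pin, keeping it flat on the bench and on the pin, until its long side lies alongside the fixed wooden batten. Do not disturb the small tray or the brush pot.

Things in the scene. Friction and masses are not known exactly. Their poses are not given: they have to be found in the camera images.
- tray_middle (a point): Middle (29 mm above the bench) of the large loose plywood tray, 120 mm in x, 180 in y, walls 42 high, six lidded tubs fixed in it, tops at 57 mm; 0.4-0.8 kg. z up. An ear (44 mm in x, 14 thick) extends 46 mm past its +y end, flush with its +x side; the ear's 17 mm hole, at x 38, y 114 mm, sits over the pin. Free corner: x -60, y -90. Starts 80-100 degrees clockwise (from above) of its final yaw.
- pin_and_batten: Fixed steel pin, 12 mm thick, 45 high, and fixed dark wooden batten, 25 mm in x, 170 in y, 30 high. Origin on the pin's axis at bench height, z up. The batten runs from y -60 to -230 mm, its near face at x +25. The tray, turned anticlockwise (from above), ends with its axes along these, its middle at x -38, y -114 mm, its +x side about 3 mm from the batten.
- small_tray: Bystander: loose plywood tray with two lidded tubs, 80 mm along x, 120 mm along y, lids 57 mm above the bench, no ear and no pin. Origin at the centre of its underside, z up. Must stay where it is.
- brush_pot: Bystander: loose white ceramic pot, 76 mm across, 90 mm high, with paint brushes that stand up to 182 mm above the bench. Origin at the centre of its underside, z up. Must stay where it is.

How it is judged:
By the outcome, as a careful person would: the job done as asked, in the order asked, and still so for the second after the job is handed in, with the robot touching nothing.
It also fails if it takes over 48 s, if anything falls off the work surface, if the arm or the gripper's body presses on something with over 40 N, if the wrist force passes 120 N, or if a joint passes its speed limit or range.

## Working session

There is one attempt and no reset: what is moved stays moved. The work goes in short steps, Python scripts to look and compute and a tool call to move; the robot and the scene stay as the last step left them, time stands still between calls to the robot, and variables do not carry over. Pictures are saved under pics/ and viewed, on a budget of 10 in all, crops included, one or two more only if the job needs it, and the job is handed in when it is done.

Besides the shell and the picture viewer there is one more tool, called after "Emit:" by a JSON object that holds its "api" and its "payload", one argument or row to a line. move_arm: Moves the arm, as the interface text tells. Its arguments: {"type":"object","properties":{"series":{"type":"array","items":{"type":"object","properties":{"claw":{"type":"number"},"linear":{"type":"array","items":{"type":"number"}},"roll":{"type":"number"}}}},"newtons":{"type":"number"}},"required":["series"]}

```bash
mkdir -p pics; cat > h.py <<'E'
import numpy as np, cv2
from cell import read_state, viewer, ticket
def grab(n):
    s=read_state(); f=viewer.grab_frame(n)
    if n=="wrist":
        from scipy.spatial.transform import Rotation as Ro
        q=s["tcp_rot"]; Rt=Ro.from_quat([q[1],q[2],q[3],q[0]]).as_matrix()
        T=np.array(f["T_tool_cam"]); Rc=Rt@T[:3,:3]; c=Rt@T[:3,3]+np.array(s["tool_pos"])
        f["R"]=Rc.T; f["t"]=-Rc.T@c
    return f
def cloud(f):
    K=np.array(f["camera_matrix"]); k=f["k1"]; h,w=f["range_z"].shape
    u,v=np.meshgrid(np.arange(w),np.arange(h))
    p=np.stack([u,v],-1).reshape(-1,1,2).astype(float)
    n=cv2.undistortPoints(p,K,np.array([k,0,0,0,0.])).reshape(h,w,2)
    z=f["range_z"][...,None]
    X=np.concatenate([n*z,z],-1)
    W=(X-np.array(f["t"]).ravel())@np.array(f["R"])
    W[f["range_z"]==0]=np.nan
    return W
def save(f,name): cv2.imwrite("pics/"+name,f["pixels"][...,::-1])
E
python3 - <<'E'
from h import *
s=read_state();print(s)
a=grab("top");b=grab("side")
for f,n in((a,"top"),(b,"side")):
    np.save(n+"_c.npy",cloud(f));np.save(n+"_p.npy",f["pixels"])
im=np.vstack([a["pixels"],b["pixels"]])[...,::-1]
cv2.imwrite("pics/a.png",a["pixels"][...,::-1]);cv2.imwrite("pics/b.png",b["pixels"][...,::-1])
E
```

```text
{'time_s': 0.0, 'joint_pos': array([ 1.06250228e+00,  5.28451551e-01,  1.43395704e+00,  2.48346923e-05,
        1.18143153e+00, -1.78497687e-01]), 'joint_velocities': array([ 0.00072699, -0.0005887 , -0.0005904 , -0.0005828 ,  0.0009714 ,
       -0.00117981]), 'effort': array([ 4.78366237e-04, -4.42340362e+01, -1.78025401e+01, -7.30065062e-05,
        8.35548359e-03,  1.37050350e-05]), 'tool_pos': array([0.20199816, 0.59066129, 0.23032522]), 'tcp_rot': array([ 4.70298135e-04,  8.13590082e-01,  5.81437800e-01, -1.02065105e-03]), 'contact_force': array([-0.43368848,  0.80783572,  0.20452735]), 'ft_torque': array([-0.01325614, -0.06164002,  0.03802384]), 'grip_width': 1.0009078508471823}
```

View pics/a.png

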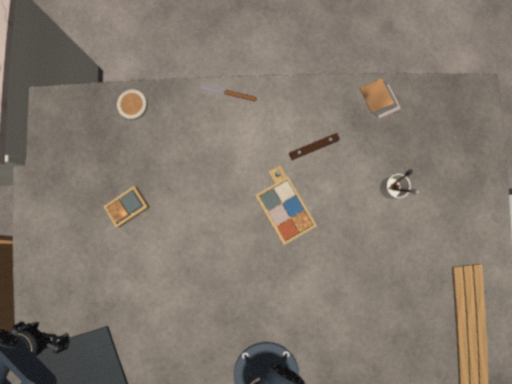

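View pics/b.png

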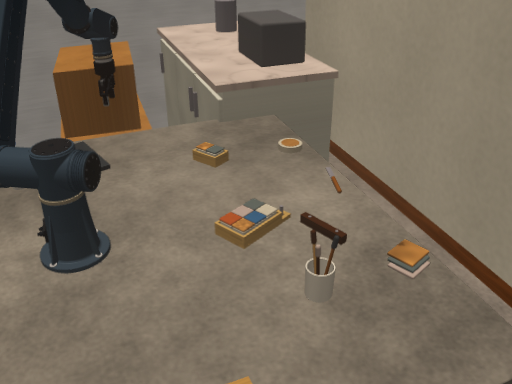

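The top view shows the large tray at (287,208), its ear and pin at (279,175), the batten at (315,147), the pot at (399,186) and the small tray at (126,205). The side view agrees, and the anticlockwise sweep looks free. Next I'll measure from the clouds.

```bash
python3 - <<'E'
from h import *
W=np.load("top_c.npy")
def blob(u0,u1,v0,v1,z0,z1,nm):
    w=W[v0:v1,u0:u1].reshape(-1,3); m=(w[:,2]>z0)&(w[:,2]<z1); p=w[m]
    r=cv2.minAreaRect((p[:,:2]*1000).astype(np.float32))
    print(nm,m.sum(),"c,size,ang",np.round(r[0]),np.round(r[1]),round(r[2],1),"z",np.round(np.percentile(p[:,2],[5,50,95]),3)); 
    print("  corners",np.round(cv2.boxPoints(r)).tolist())
print("bench",np.nanmedian(W[100:300,200:400,2]))
blob(250,325,178,250,.025,.08,"tray")
blob(262,290,160,188,.007,.06,"ear")
blob(285,345,128,163,.015,.05,"batten")
blob(380,425,165,205,.06,.2,"pot")
blob(100,155,180,232,.03,.08,"small")
E
```

```text
bench -0.00039417107583711693
tray 2024 c,size,ang [523. -74.] [178. 122.] 28.5 z [0.038 0.055 0.06 ]
  corners [[416.0, -63.0], [474.0, -170.0], [631.0, -85.0], [572.0, 22.0]]
ear 303 c,size,ang [639. -53.] [97. 63.] 8.6 z [0.009 0.016 0.056]
  corners [[586.0, -29.0], [595.0, -92.0], [692.0, -77.0], [682.0, -15.0]]
batten 422 c,size,ang [ 727. -174.] [ 26. 169.] 21.4 z [0.022 0.029 0.033]
  corners [[685.0, -100.0], [747.0, -258.0], [770.0, -248.0], [708.0, -91.0]]
pot 361 c,size,ang [ 587. -421.] [73. 78.] 15.1 z [0.064 0.089 0.18 ]
  corners [[542.0, -393.0], [562.0, -468.0], [633.0, -449.0], [613.0, -374.0]]
small 901 c,size,ang [549. 437.] [ 82. 123.] 32.3 z [0.035 0.054 0.061]
  corners [[481.0, 467.0], [547.0, 363.0], [616.0, 407.0], [551.0, 511.0]]
```

Measured sizes match the given ones. The pin comes out at (641,-53) mm from the tray and (639,-53) from the batten, so the two agree. The turn needed is about 83°. I'll push the tray's -x side with the shut fingers, starting from about (431,-14).

Emit:
{"api": "move_arm", "payload": {
  "series": [
    {"claw": -1,"linear": [0.014,-0.037,0],"roll": -7},
    {"claw": -1,"linear": [0.028,-0.074,0],"roll": -14},
    {"claw": -1,"linear": [0.042,-0.111,0],"roll": -21},
    {"claw": -1,"linear": [0.056,-0.148,0],"roll": -28},
    {"claw": -1,"linear": [0.07,-0.185,0],"roll": -35}
  ],
  "newtons": 40
}}

```text
time_s: 0.52
tool_pos: [0.2723, 0.4045, 0.2309]
tcp_rot: [0.0, 0.952, 0.307, -0.0]
contact_force: [0.9, -0.4, 0.5]
grip_width: 0.303
```

Emit:
{"api": "move_arm", "payload": {
  "series": [
    {"claw": -1,"linear": [0.014,-0.037,0],"roll": -4},
    {"claw": -1,"linear": [0.028,-0.074,0],"roll": -8},
    {"claw": -1,"linear": [0.042,-0.111,0],"roll": -8},
    {"claw": -1,"linear": [0.056,-0.148,0],"roll": -8},
    {"claw": -1,"linear": [0.07,-0.185,0],"roll": -8}
  ]
}}

```text
time_s: 0.93
tool_pos: [0.3423, 0.2195, 0.2312]
tcp_rot: [0.0, 0.97, 0.243, -0.0]
contact_force: [0.7, 0.7, -0.6]
grip_width: 0.001
```

Emit:
{"api": "move_arm", "payload": {
  "series": [
    {"claw": -1,"linear": [0.014,-0.037,0],"roll": 0},
    {"claw": -1,"linear": [0.028,-0.074,0],"roll": 0},
    {"claw": -1,"linear": [0.042,-0.111,0],"roll": 0},
    {"claw": -1,"linear": [0.056,-0.148,0],"roll": 0},
    {"claw": -1,"linear": [0.07,-0.185,0],"roll": 0}
  ]
}}

```text
time_s: 1.35
tool_pos: [0.4124, 0.0344, 0.2313]
tcp_rot: [-0.0, 0.97, 0.243, -0.0]
contact_force: [1.1, 0.3, -0.7]
grip_width: 0.003
```

Emit:
{"api": "move_arm", "payload": {
  "series": [
    {"claw": -1,"linear": [0.01,-0.034,0],"roll": 0},
    {"claw": -1,"linear": [0.01,-0.034,-0.04],"roll": 0},
    {"claw": -1,"linear": [0.01,-0.034,-0.08],"roll": 0},
    {"claw": -1,"linear": [0.01,-0.034,-0.12],"roll": 0},
    {"claw": -1,"linear": [0.01,-0.034,-0.15],"roll": 0}
  ]
}}

```text
time_s: 1.77
tool_pos: [0.4215, 0.002, 0.0792]
tcp_rot: [-0.0, 0.97, 0.242, -0.001]
contact_force: [0.8, 0.7, -0.2]
grip_width: -0.0
```

Emit:
{"api": "move_arm", "payload": {
  "series": [
    {"claw": -1,"linear": [0,0,-0.03],"roll": 0},
    {"claw": -1,"linear": [0,0,-0.05],"roll": 0},
    {"claw": -1,"linear": [0,0,-0.06],"roll": 0},
    {"claw": -1,"linear": [0.005,-0.009,-0.063],"roll": 0},
    {"claw": -1,"linear": [0.01,-0.018,-0.063],"roll": 0}
  ]
}}

```text
time_s: 2.18
tool_pos: [0.4321, -0.0159, 0.0174]
tcp_rot: [-0.001, 0.97, 0.243, -0.001]
contact_force: [0.2, -0.3, 0.3]
grip_width: -0.003
```

```bash
python3 - <<'E'
from h import *
a=grab("top");b=grab("wrist")
cv2.imwrite("pics/c.png",np.hstack([cv2.resize(a["pixels"][110:290,230:400],(400,424)),cv2.resize(b["pixels"],(400,300+124))])[...,::-1])
E
```

```text
(no output)
```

View pics/c.png

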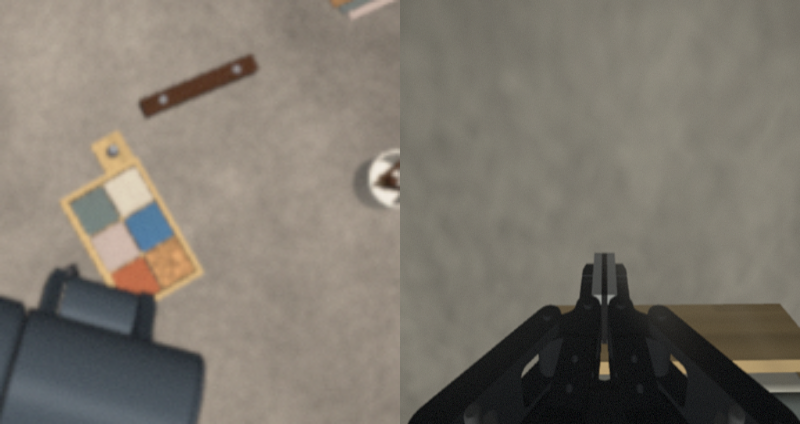

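The left half shows the fingers beside the tray's -x side near the free corner, with the tray unmoved. The right half (wrist) shows the shut fingertips at (604,255), nothing touching. Next I'll work out the arc waypoints.

```bash
python3 - <<'E'
import numpy as np
pin=np.array([640,-53.])
def pos(th,lx=-109,ly=-165):
    t=np.radians(th); y=np.array([np.cos(t),np.sin(t)]); x=np.array([y[1],-y[0]]); return pin+lx*x+ly*y
cur=np.array([432.1,-15.9])
ths=[28.5,32,36,40,44,48,52,56,60,64,68,72,76,80,84,88,92,96,100,103,105,107]
ref=cur
for i,t in enumerate(ths):
    p=pos(t); print(t,np.round(p).astype(int),np.round(p-ref).astype(int), "" if i%5 else "");
    if i%5==4: ref=p; print('--')
E
```

```text
28.5 [443 -36] [ 11 -20] 
32 [442 -48] [ 10 -32] 
36 [442 -62] [ 10 -46] 
40 [444 -76] [ 11 -60] 
44 [446 -89] [ 13 -73] 
--
48 [ 449 -103] [  3 -13] 
52 [ 453 -116] [  7 -27] 
56 [ 457 -129] [ 12 -40] 
60 [ 463 -141] [ 18 -52] 
64 [ 470 -154] [ 24 -64] 
--
68 [ 477 -165] [  7 -12] 
72 [ 485 -176] [ 16 -23] 
76 [ 494 -187] [ 25 -33] 
80 [ 504 -197] [ 34 -43] 
84 [ 514 -206] [ 45 -52] 
--
88 [ 525 -214] [11 -8] 
92 [ 537 -222] [ 22 -16] 
96 [ 549 -228] [ 34 -23] 
100 [ 561 -234] [ 47 -29] 
103 [ 571 -238] [ 57 -33] 
--
105 [ 577 -241] [ 7 -2] 
107 [ 584 -243] [13 -4]
```

Emit:
{"api": "move_arm", "payload": {
  "series": [
    {"claw": -1,"linear": [0.011,-0.02,0],"roll": 0},
    {"claw": -1,"linear": [0.01,-0.032,0],"roll": 4},
    {"claw": -1,"linear": [0.01,-0.046,0],"roll": 8},
    {"claw": -1,"linear": [0.011,-0.06,0],"roll": 12},
    {"claw": -1,"linear": [0.013,-0.073,0],"roll": 16}
  ]
}}

```text
time_s: 2.7
tool_pos: [0.4447, -0.089, 0.0195]
tcp_rot: [-0.0, 0.926, 0.377, -0.0]
contact_force: [-1.0, 1.6, -0.0]
grip_width: -0.0
```

Emit:
{"api": "move_arm", "payload": {
  "series": [
    {"claw": -1,"linear": [0.003,-0.013,0],"roll": 4},
    {"claw": -1,"linear": [0.007,-0.027,0],"roll": 8},
    {"claw": -1,"linear": [0.012,-0.04,0],"roll": 12},
    {"claw": -1,"linear": [0.018,-0.052,0],"roll": 16},
    {"claw": -1,"linear": [0.024,-0.064,0],"roll": 20}
  ]
}}

```text
time_s: 3.12
tool_pos: [0.4677, -0.1524, 0.0196]
tcp_rot: [-0.002, 0.847, 0.532, -0.001]
contact_force: [-1.5, 2.1, 1.3]
grip_width: 0.002
```

```bash
cat > look.py <<'E'
from h import *
import sys
a=grab("top"); W=cloud(a); s=read_state()
print(s["tool_pos"],s["contact_force"])
# tub colours / wall: edge-independent check by height above bench within sweep, excluding arm
w=W[100:260,240:390].reshape(-1,3); m=(w[:,2]>.03)&(w[:,2]<.066)&(np.hypot(w[:,0]-.640,w[:,1]+.053)<.27)
p=(w[m][:,:2]*1000).astype(np.float32); r=cv2.minAreaRect(p); print(m.sum(),r)
cv2.imwrite("pics/"+sys.argv[1],cv2.resize(a["pixels"][110:290,230:420],None,fx=3,fy=3,interpolation=cv2.INTER_CUBIC)[...,::-1])
E
python3 look.py d.png
```

```text
[ 0.4710249  -0.15570485  0.01975673] [-0.23622564 -1.89287839 -0.99265538]
1778 ((634.5015258789062, -139.78707885742188), (211.71881103515625, 269.7210693359375), 86.91487884521484)
```

View pics/d.png

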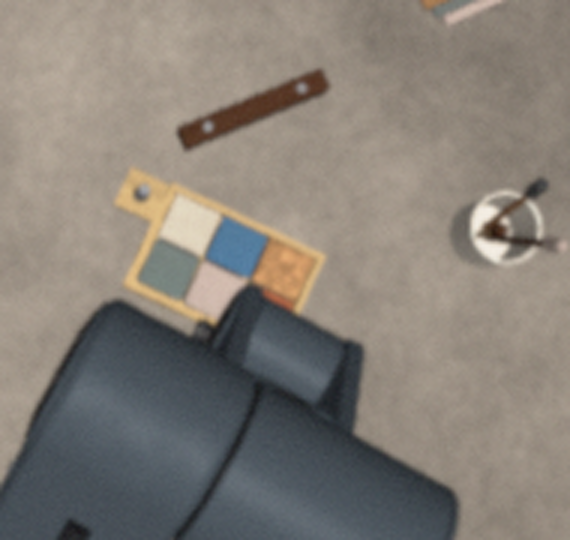

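The tray is turning on its pin, now at about 64–66°, with the ear still on the pin at crop (142,193). The pot, at (505,230), is clear. Continuing.

Emit:
{"api": "move_arm", "payload": {
  "series": [
    {"claw": -1,"linear": [0.007,-0.012,0],"roll": 4},
    {"claw": -1,"linear": [0.016,-0.023,0],"roll": 8},
    {"claw": -1,"linear": [0.025,-0.033,0],"roll": 12},
    {"claw": -1,"linear": [0.034,-0.043,0],"roll": 16},
    {"claw": -1,"linear": [0.045,-0.052,0],"roll": 20}
  ]
}}

```text
time_s: 3.58
tool_pos: [0.5115, -0.2044, 0.0194]
tcp_rot: [-0.002, 0.742, 0.671, -0.002]
contact_force: [-8.8, -3.7, 2.2]
grip_width: 0.001
```

Emit:
{"api": "move_arm", "payload": {
  "series": [
    {"claw": -1,"linear": [0.011,-0.008,0],"roll": 4},
    {"claw": -1,"linear": [0.022,-0.016,0],"roll": 8},
    {"claw": -1,"linear": [0.034,-0.023,0],"roll": 12},
    {"claw": -1,"linear": [0.043,-0.027,0],"roll": 15},
    {"claw": -1,"linear": [0.05,-0.03,0],"roll": 17}
  ]
}}

```text
time_s: 4.0
tool_pos: [0.5645, -0.2365, 0.0196]
tcp_rot: [0.001, 0.635, 0.772, -0.001]
contact_force: [-4.7, -4.4, 0.5]
grip_width: 0.002
```

```bash
python3 look.py e.png
```

```text
[ 0.56624088 -0.23712264  0.01978787] [-1.33454618 -2.71515193 -0.29982526]
1857 ((647.5399169921875, -169.41323852539062), (168.5316619873047, 235.0585479736328), 21.4330997467041)
```

View pics/e.png

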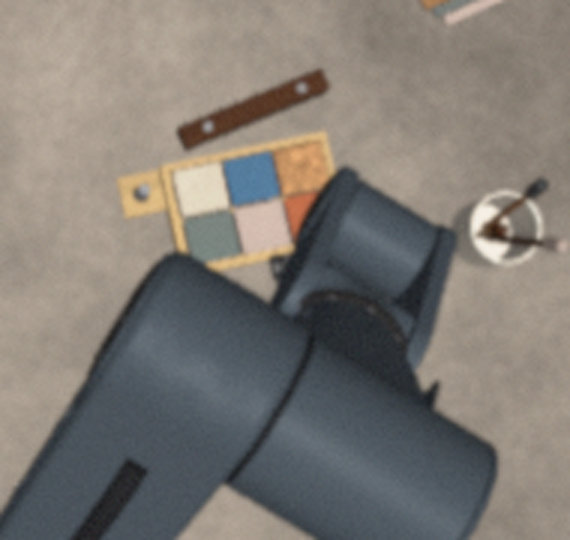

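The tray is at about 102°, ear on the pin, with 9° or so left. The wrist's right edge at (455,235) stays clear of the pot at (505,230). Next I'll measure the angle from the +x edge.

```bash
cat > edge.py <<'E'
from h import *
def env(W,lo,hi,ya,yb,side):
    t=np.radians(111.4); y=np.array([np.cos(t),np.sin(t)]); x=np.array([y[1],-y[0]])
    w=W.reshape(-1,3); w=w[(w[:,2]>lo)&(w[:,2]<hi)]; d=w[:,:2]*1000-[640,-53]; X=d@x; Y=d@y
    B=[]
    for c in np.arange(ya,yb,8):
        m=(abs(Y-c)<4)&(X>-60)&(X<80)
        m&=(X<24) if side=="tray" else (X>14)
        if m.sum()>1: B.append((c,X[m].max() if side=="tray" else X[m].min()))
    B=np.array(B); k,b=np.polyfit(B[:,0],B[:,1],1); print(side,"slope deg",round(np.degrees(np.arctan(k)),2),"x at y-114",round(k*-114+b,1)); return B
a=[cloud(grab("top")) for _ in range(3)]; W=np.vstack(a)
env(W,.034,.07,-195,-35,"tray"); env(W,.018,.036,-215,-70,"batten")
E
python3 edge.py
```

```text
tray slope deg 10.4 x at y-114 1.1
batten slope deg 0.28 x at y-114 24.9
```

Emit:
{"api": "move_arm", "payload": {
  "series": [
    {"claw": -1,"linear": [0.005,-0.002,0],"roll": 1.6},
    {"claw": -1,"linear": [0.0105,-0.004,0],"roll": 3.2},
    {"claw": -1,"linear": [0.016,-0.0055,0],"roll": 4.8},
    {"claw": -1,"linear": [0.021,-0.007,0],"roll": 6.4},
    {"claw": -1,"linear": [0.0265,-0.0085,0],"roll": 8}
  ]
}}

```text
time_s: 4.62
tool_pos: [0.5887, -0.2429, 0.0188]
tcp_rot: [-0.002, 0.58, 0.815, -0.001]
contact_force: [-3.8, -1.9, 1.5]
grip_width: 0.004
```

```bash
python3 edge.py; python3 -c "
from h import *
s=read_state();print(s['tool_pos'],s['contact_force'])"
```

```text
tray slope deg 2.64 x at y-114 16.1
batten slope deg -1.41 x at y-114 22.5
[ 0.59055189 -0.24307439  0.01876024] [-0.10689144 -1.22726866  0.07347155]
```

Emit:
{"api": "move_arm", "payload": {
  "series": [
    {"claw": -1,"linear": [0.002,-0.0005,0],"roll": 0.6},
    {"claw": -1,"linear": [0.004,-0.001,0],"roll": 1.2},
    {"claw": -1,"linear": [0.006,-0.0015,0],"roll": 1.8},
    {"claw": -1,"linear": [0.0075,-0.002,0],"roll": 2.4},
    {"claw": -1,"linear": [0.0075,-0.002,0],"roll": 2.4}
  ]
}}

```text
time_s: 5.18
tool_pos: [0.597, -0.2449, 0.0186]
tcp_rot: [-0.001, 0.563, 0.827, -0.0]
contact_force: [-4.8, -1.2, 4.9]
grip_width: 0.0
```

```bash
python3 edge.py; python3 -c "
from h import *
s=read_state();print(s['tool_pos'],s['contact_force'])"
```

```text
tray slope deg 0.63 x at y-114 20.0
batten slope deg -1.71 x at y-114 19.4
[ 0.59697957 -0.24485484  0.01863017] [-4.68743826 -1.66990841  4.83192622]
```

Emit:
{"api": "move_arm", "payload": {
  "series": [
    {"claw": -1,"linear": [-0.008,-0.003,0],"roll": 0},
    {"claw": -1,"linear": [-0.025,-0.008,0],"roll": 0},
    {"claw": -1,"linear": [-0.045,-0.012,0],"roll": 0},
    {"claw": -1,"linear": [-0.06,-0.012,0.03],"roll": 0},
    {"claw": -1,"linear": [-0.07,-0.012,0.065],"roll": 0}
  ]
}}

```text
time_s: 5.75
tool_pos: [0.5247, -0.2553, 0.0809]
tcp_rot: [-0.004, 0.564, 0.826, 0.001]
contact_force: [0.8, -0.1, 0.1]
grip_width: 0.002
```

Emit:
{"api": "move_arm", "payload": {
  "series": [
    {"claw": -1,"linear": [-0.01,0.02,0.03],"roll": 0},
    {"claw": -1,"linear": [-0.02,0.04,0.06],"roll": 0},
    {"claw": -1,"linear": [-0.03,0.06,0.09],"roll": 0},
    {"claw": -1,"linear": [-0.04,0.08,0.12],"roll": 0},
    {"claw": -1,"linear": [-0.05,0.1,0.15],"roll": 0}
  ]
}}

```text
time_s: 6.17
tool_pos: [0.4776, -0.1558, 0.2345]
tcp_rot: [0.0, 0.563, 0.826, 0.001]
contact_force: [1.4, -0.5, -0.3]
grip_width: -0.001
```

```bash
python3 edge.py; python3 look.py f.png; python3 - <<'E'
from h import *
b=grab("wrist"); save(b,"w.png")
E
```

```text
tray slope deg 0.53 x at y-114 20.1
batten slope deg -0.83 x at y-114 20.5
[ 0.47877961 -0.15680226  0.2341988 ] [ 0.69420505  0.21735208 -0.79496919]
2197 ((657.0140991210938, -165.20181274414062), (149.6522216796875, 233.72769165039062), 20.69154930114746)
```

View pics/f.png

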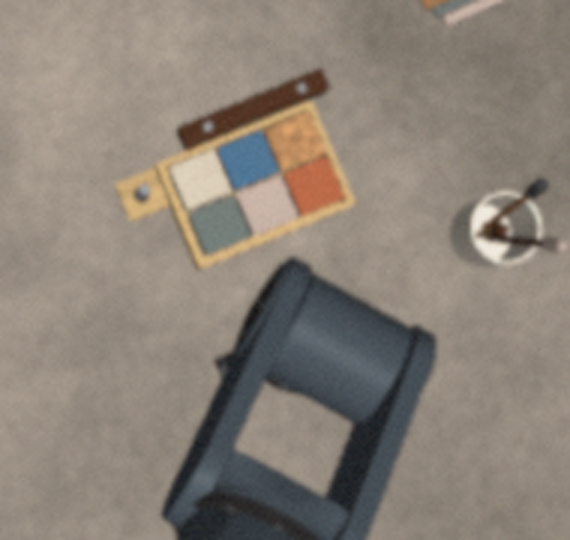

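View pics/w.png

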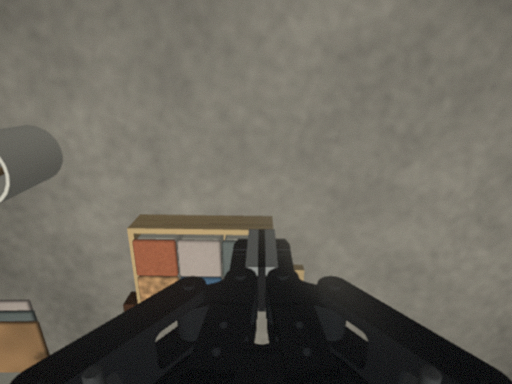

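Both views show the tray beside the batten, ear on the pin (top crop (142,193)), pot and book in place. In the wrist image the gripper hides the gap, so I'll move beyond the batten for a closer measurement.

Emit:
{"api": "move_arm", "payload": {
  "series": [
    {"claw": -1,"linear": [0.038,0.008,0.01],"roll": 0},
    {"claw": -1,"linear": [0.076,0.016,0.02],"roll": 0},
    {"claw": -1,"linear": [0.114,0.024,0.03],"roll": 0},
    {"claw": -1,"linear": [0.152,0.032,0.04],"roll": 0},
    {"claw": -1,"linear": [0.19,0.04,0.05],"roll": 0}
  ]
}}

```text
time_s: 6.83
tool_pos: [0.6699, -0.1174, 0.281]
tcp_rot: [-0.002, 0.563, 0.826, -0.0]
contact_force: [0.2, -0.5, 0.4]
grip_width: -0.001
```

Emit:
{"api": "move_arm", "payload": {
  "series": [
    {"claw": -1,"linear": [0.02,0.0,0],"roll": 0},
    {"claw": -1,"linear": [0.04,0.0,0],"roll": 0},
    {"claw": -1,"linear": [0.06,0.0,0],"roll": 0},
    {"claw": -1,"linear": [0.06,0,0],"roll": 0},
    {"claw": -1,"linear": [0.06,0,0],"roll": 0}
  ]
}}

```text
time_s: 7.25
tool_pos: [0.7283, -0.1177, 0.2796]
tcp_rot: [-0.002, 0.563, 0.826, -0.001]
contact_force: [0.5, -0.7, 0.4]
grip_width: -0.0
```

```bash
python3 - <<'E'
from h import *
b=grab("wrist"); save(b,"w2.png"); W=cloud(b); np.save("w2c.npy",W)
E
```

```text
(no output)
```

View pics/w2.png

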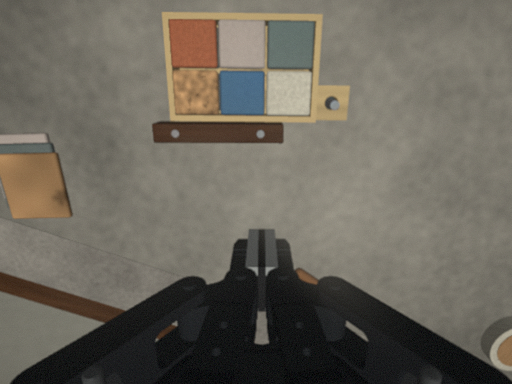

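The wrist view shows the tray at (243,67) beside the batten at (218,132), with a thin gap between them and the pin through the ear hole at (333,103). Next I'll measure angle and gap from this frame.

```bash
cat > fit.py <<'E'
from h import *
f=grab("wrist"); im=f["pixels"]; K=np.array(f["camera_matrix"])
hsv=cv2.cvtColor(im,cv2.COLOR_RGB2HSV).astype(int); V=hsv[...,2]
def ray(uv,z):
    n=cv2.undistortPoints(np.array(uv,float).reshape(-1,1,2),K,np.array([f["k1"],0,0,0,0.])).reshape(-1,2)
    R=np.array(f["R"]);c=-R.T@np.array(f["t"]).ravel(); d=np.c_[n,np.ones(len(n))]@R
    return (c+d*((z-c[2])/d[:,2])[:,None])[:,:2]*1000
def edge(mask,top,u0,u1,v0,v1):
    o=[]
    for u in range(u0,u1,2):
        v=np.where(mask[v0:v1,u])[0]
        if len(v): o.append((u,v0+(v.min()-.5 if top else v.max()+.5)))
    return o
def line(uv,z,nm):
    p=ray(uv,z).astype(np.float32); vx,vy,x0,y0=cv2.fitLine(p,cv2.DIST_HUBER,0,.01,.01).ravel()
    print(nm,len(p),"dir",round(np.degrees(np.arctan2(vy,vx))%180,2),"pt",round(float(x0),1),round(float(y0),1)); return np.array([vx,vy,x0,y0])
wood=(V>120)&(hsv[...,1]>70)&(hsv[...,0]>12)&(hsv[...,0]<28)
dark=(V<90)&(hsv[...,1]>60)
a=line(edge(wood,True,172,312,5,40),.042,"tray -x outer top")
b=line(edge(wood,False,205,305,100,130),.042,"tray +x outer top")
d=line(edge(dark,False,160,276,118,155),.030,"batten far top")
e=line(edge(dark,True,160,276,118,155),.030,"batten near top")
n=np.array([d[1],-d[0]]); n*=np.sign(n[0])
print("tray width",(b[2:]-a[2:])@n,"batten width",(d[2:]-e[2:])@n,"gap",(d[2:]-b[2:])@n-25, "gap2",(e[2:]-b[2:])@n)
E
python3 fit.py
```

```text
tray -x outer top 70 dir 110.69 pt 589.7 -196.7
tray +x outer top 50 dir 110.7 pt 696.7 -138.3
batten far top 58 dir 111.47 pt 743.7 -181.8
batten near top 58 dir 110.82 pt 713.4 -176.8
tray width 120.85686 batten width 26.304016 gap 2.828083 gap2 1.5240688
```

```bash
python3 - <<'E'
from h import *
W=cloud(grab("top"))
for n,(u0,u1,v0,v1,z0,z1) in dict(pot=(380,425,165,205,.06,.2),small=(100,155,180,232,.03,.08)).items():
    w=W[v0:v1,u0:u1].reshape(-1,3); p=w[(w[:,2]>z0)&(w[:,2]<z1)]
    print(n,cv2.minAreaRect((p[:,:2]*1000).astype(np.float32)))
w=W[140:240,250:360].reshape(-1,3); print("ear z",np.median(w[(np.hypot(w[:,0]-.650,w[:,1]+.040)<.012),2]))
print(read_state()["contact_force"]); print(ticket.finish_job())
E
```

```text
pot ((587.3051147460938, -420.66876220703125), (73.10017395019531, 78.07957458496094), 14.9557466506958)
small ((549.1409301757812, 437.39093017578125), (82.29086303710938, 121.94192504882812), 32.209346771240234)
ear z 0.011874868135683225
[ 0.18045481 -0.26087949 -0.47765178]
the job is handed in; nothing more can be done
None
```

I swung the large tray about 83° anticlockwise on its pin, so it now lies alongside the batten, and handed the job in at roughly 7.5 s. I pushed its -x side near the free corner with the shut fingers, following an arc about the pin. The highest force I read between moves was about 10 N.

Last checks, taken with the arm clear of everything:
- **Alignment:** the tray's sides run at 110.7°. The batten's edges read 110.8° and 111.5°, so it is within about 0.1–0.8° of parallel.
- **Gap to the batten:** my two estimates differ, 2.8 mm from the far edge and 1.5 mm from the near edge. I take it as about 2–3 mm, against the 3 mm asked.
- **On the pin and flat:** the pin shows through the ear hole, and the ear's top reads 12 mm high, against 14 mm for an ear flat on the bench.
- **Bystanders:** the pot and the small tray measure within 1 mm of where they started.
- **Unused reading:** once the tray was close, the top camera's batten reading mixed in the tray wall. I used the wrist camera for the final alignment and gap instead.

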